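Clamp a shoe last in the bench jack

ROBOT

A 6-joint arm with a two-finger parallel gripper is mounted at the origin on the work surface. World frame = base frame: x ahead of the robot, y to its left, z up, the work surface at z = 0. Lengths are in m, angles in rad, forces in N, time in s.
With the tool pointing down it reaches from about 0.325 to 1 m from the base axis. Payload 5.1 kg.
Tool frame: the origin (TCP) lies midway between the tips of the shut fingers; the grasp point (between the pads) lies 19 mm behind it; z points along the fingers, y is the line along which they close (so a half turn about z gives the same grasp; the last joint's range is limited). The gripper opens to 85 mm and grips with 20 to 120 N. Pads are 22 mm wide; open, the fingers measure 114 mm over their backs; the gripper's body (76 mm by 85 mm) begins 54 mm behind the grasp point. The pads swing forward as they close: fully open they stand 13 mm farther back than shut.
Start: joints at [1.236, 0.124, 1.65, -0, 1.367, -0.083], TCP at [0.162, 0.629, 0.231] pointing down, gripper open.
Joint ranges: [-2.61, 2.61], [-1.02, 2.33], [0.03, 2.71], [-1.35, 4.49], [0.32, 2.68], [-2.91, 2.91]. Speed limits (rad/s): [2.57, 2.57, 3.14, 3.14, 3.14, 3.14].

INTERFACE

Orientations are given as a rotation vector (axis times angle).
In Python, from bench import env gives the robot as it stands.
- The arm moves only by the tool play_rows, never from a script. Its argument "rows" is a list that holds one entry, the list of rows, each a list of 5 numbers: the opening, from -1 (shut) to 1 (fully open), then the shift along the tool's x, y, z in mm, then the turn about the tool's z in rad. A call has 1 to 20 rows; each row is the pose to reach, as a shift and turn from the pose commanded when the call began, along the tool's axes at that moment; what a row does not reach only later rows make up. A row lasts 1/12 s, in which the tool goes at most 41.7 mm and 7.16 degrees, less where a joint would pass 70% of its speed; a pose out of reach is approached as far as the arm can. A call with a gripper value outside its range is refused whole. The fingers move at their own pace and stop on an object; "squeeze" is the grip in N (left out, the last holds). Time passes only in rows, so rows that repeat a pose let the fingers close. It gives the time, the measured TCP pose, the force, the opening and the grip force at its end, in the units of the state.
- env.get_obs(): the state, without advancing time (a new reading comes with each control period).
- env.camera(name): name is "scene" or "top" or "wrist"; returns a dict with "frame" (384x512x3 uint8, red, green, blue), "range_z" (384x512 float32, m along the optical axis (not along the pixel's ray), 0 where there is no reading), "camera_matrix" (3x3 intrinsics, pixels), "k1" (the pictures are not rectified: a ray, as slopes to the right and down, at radius r is drawn at 1 + k1 r^2 times it, then the intrinsics apply), "R" (3x3) and "t" (3): a world point X has camera coordinates R X + t. Camera axes: x right, y down, z forward; pixel columns grow to the right and rows downward; lengths in m; the calibration is good to about 2 mm. A picture is of the moment at which its call begins.
- env.hand_in(): hands the job in; it is judged then, once.
The state is a dict: "time_s": time; "joints": joint angles; "joint_vel": joint speeds; "joint_torque": joint torques, N m; "position": TCP position; "eef_rot": TCP orientation; "contact_force": force on the tool from outside, world axes, zero at the start; "moment": the same for the moment, N m; "grip_width": finger opening in m; "grasp_force": force on a finger pad.
Only numpy, scipy, OpenCV 4.12 (cv2) and the standard library are available. Lean on these libraries where they do the work, as an engineer would, in place of code of your own. Each camera call takes 0.05 s, during which the arm holds its last target. There are 200 camera calls.

TASK

Set the wooden shoe last, sole up as it stands, onto the two pins of the bench jack so that it sits fully down on its seat with the toe towards the rubber pad. Then wind the handwheel by its knob until the pad bears snugly on the toe, firm enough to stay tight after you let go but without forcing it, and leave the other things on the counter where they are.

Things in the scene. Friction and masses are not known exactly. Their poses are not given: they have to be found in the camera images.
- last_center (a point): Centre of the shoe last, half-way up its 70 mm. It is a pale wooden foot form standing upside down: narrow foot on the counter, sole up with a steel heel plate; about 0.44 kg, varies. +x points to the toe, z up. Grasp it across its width: flat sides 50 mm apart (y -25 to 25 mm), from 7 mm below to 35 mm above this centre, x from -40 to 40 mm.
- last: The same last: origin at the centre of its underside, same axes. Foot 78 x 44 mm, 28 mm high, with two round blind holes from below, 11 mm across, 24 mm deep, at x = -25 and +15 mm, y = 0. Rounded heel ends at x = -67 mm. The toe is a separate part on a very stiff slide, set to another length each time: its tip lies anywhere from x = 79 to 99 mm, 30 to 70 mm above the underside.
- jack: The bench jack, a grey iron fixture bolted down. Origin on the counter under the middle of its seat, +x along the bed towards the handwheel, z up. Bed 390 x 110 x 20 mm, x from -110 to 280 mm. Heel rest at the -x end: a round bar across, top 78 mm high, its front at x = -68 mm, 1 mm behind the heel of a seated last. Gearbox: x from 150 to 260 mm, 76 mm wide, 115 mm high.
- seat (a point): Centre of the top of the seat, a steel plate 84 x 62 mm, 30 mm above the counter; axes as the jack's. Two steel pins, 8 mm in diameter, 21 mm tall with tapered tips, stand on it at x = -25 and +15 mm, y = 0. Seated, the last's underside lies on the plate with its origin at this point (its centre 35 mm above it) and its +x along this +x.
- clamp_pad: Round rubber clamp pad, 36 mm across, on the end of a steel ram. Origin at the centre of its front face, 78 mm above the counter; axes as the jack's. It moves along the jack's -x towards the seat: its x in the jack's frame is 125 mm less 8 mm for each radian of the handwheel, until it meets the toe; then it yields on a spring, 15 N per mm.
- handwheel (a joint): Turn of the handwheel, 0 to 6.9 rad, growing clockwise seen from above, which drives the pad to the seat. At q the knob lies at angle -q about z from the jack's +x. Drag at the knob is 2.5 N, against either motion, more when fast; once the pad bears on the toe the knob force rises by 1.8 N per 10 N of clamping. The drag keeps up to about 13 N of clamping on release. Snug: 2 to 5 N over free running; 8 N over is forcing.
- spindle (a point): Axis of the handwheel at the wheel's top face, 135 mm above the counter, 200 mm from the seat's middle along the jack's +x. The axis is vertical; the wheel is 112 mm across.
- crank_grip (a point): Grip point on the axis of the black upright knob of the handwheel, 166 mm above the counter. The knob is a cylinder 20 mm in diameter, from 136 to 185 mm above the counter, spinning freely on its own pin, so it can be held without turning the hand and led round a circle of radius 45 mm about the spindle.
- cream_jar: Bystander, to be left alone: squat amber jar with a dark lid, 58 mm wide, 55 mm tall; origin at the centre of its underside.
- spray_can: Bystander, to be left alone: copper-coloured spray can, 52 mm wide, 160 mm tall; origin at the centre of its underside.
- eyelet_tub: Bystander, to be left alone: clear round tub, 84 mm wide, 70 mm tall; origin at the centre of its underside.
- small_carton: Bystander, to be left alone: cardboard carton 90 x 60 x 50 mm; origin at the centre of its underside.
- shoe_tree_knob: Bystander, to be left alone: turned wooden heel knob, 56 mm wide, 55 mm tall; origin at the centre of its underside.
- hammer: Bystander, to be left alone: hammer lying down, 240 mm long, along its x axis.
- brush: Bystander, to be left alone: brush lying down, 170 mm long, along its x axis.
There are look-alikes about, which are no part of the job. Leave any pink or turquoise look-alike of the last alone.

How it is judged:
By the outcome, as a careful person would: the job done as asked, in the order asked, and still so for the second after the job is handed in, with the robot touching nothing.
It also fails if it takes over 72 s, if anything falls off the work surface, if the arm or the gripper's body presses on something with over 40 N, if the wrist force passes 120 N, or if a joint passes its speed limit or range.

## Working session

There is one attempt and no reset: what is moved stays moved. The work goes in short steps, Python scripts to look and compute and a tool call to move; the robot and the scene stay as the last step left them, time stands still between calls to the robot, and variables do not carry over. Pictures are saved under pics/ and viewed, at most 10 in all, crops included, and the job is handed in when it is done.

Besides the shell and the picture viewer there is one more tool, called after "Call:" by a JSON object that holds its "api" and its "payload". play_rows: Moves the arm, as the interface text tells. Its arguments: {"type":"object","properties":{"rows":{"type":"array","items":{"type":"array","items":{"type":"array","items":{"type":"number"}}}},"squeeze":{"type":"number"}},"required":["rows"]}

```bash
mkdir -p pics; cat > h.py <<'E'
import numpy as np, cv2
from bench import env
def points(c):
    K=c["camera_matrix"];h,w=c["range_z"].shape
    u,v=np.meshgrid(np.arange(w),np.arange(h))
    d=np.array([c["k1"],0,0,0,0],float)
    s=cv2.undistortPoints(np.stack([u,v],-1).reshape(-1,1,2).astype(float),K,d).reshape(h,w,2)
    P=np.concatenate([s,np.ones((h,w,1))],-1)
    z=c["range_z"][...,None]
    X=(P*z-c["t"])@c["R"]
    return X,(P@c["R"]),(-c["R"].T@c["t"])
def save(c,n): cv2.imwrite("pics/"+n,c["frame"][...,::-1])
E
python3 - <<'E'
from h import *
for n in ["top","scene"]:
    c=env.camera(n); X,_,o=points(c); np.savez(n+".npz",X=X,f=c["frame"],z=c["range_z"]); save(c,n+".png"); print(n,o,c["k1"],(c["range_z"]>0).mean())
    
o=env.get_obs();print(o["time_s"],o["position"],o["eef_rot"],o["contact_force"])
E
```

```text
top [0.31093985 0.01945386 1.64148113] -0.0640121595128892 0.9960276285807291
scene [ 1.14498688 -0.50129677  0.7938642 ] -0.103868549876042 0.9958089192708334
0.1 [0.16178667 0.62895125 0.23012925] [-3.94466514e-01 -3.11628937e+00  3.07155254e-03] [0.00107398 0.64632619 0.16995992]
```

View pics/top.png

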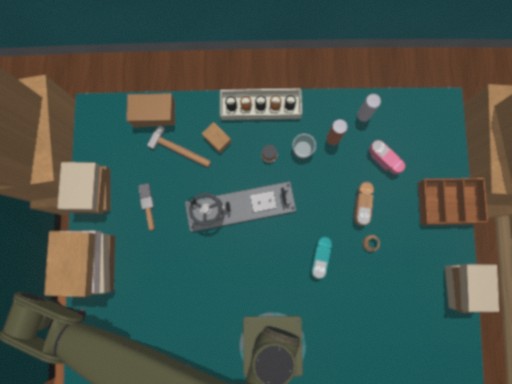

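View pics/scene.png

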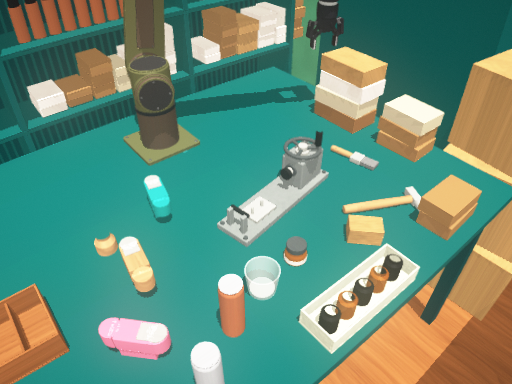

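The top view shows the last at (364,203), with its steel heel plate nearest the robot (364,214) and its toe away from it. The seat is at (263,202), the handwheel at (207,210), and the heel rest at (287,197).

```bash
python3 - <<'E'
from h import *
d=np.load("top.npz");X=d["X"];f=d["f"].astype(int)
v,u=np.mgrid[:384,:512]
def box(a,b,c,e): return (u>=a)&(u<b)&(v>=c)&(v<e)
def rect(m,nm):
    p=X[m][:,:2].astype(np.float32); r=cv2.minAreaRect(p*1000); print(nm,m.sum(),np.median(X[m],0).round(4),r)
m=box(345,385,178,228)&(X[...,2]>.05); rect(m,"last>50")
print("zmax",X[m][:,2].max(),"table",np.median(X[box(320,345,150,170)][:,2]))
m2=m&(f.min(-1)>130); rect(m2,"heelplate")
j=box(180,302,175,235)
m=j&(X[...,2]>.012); rect(m,"jack")
rect(j&(X[...,2]>.12)&(X[...,2]<.15),"wheel"); rect(j&(X[...,2]>.16),"knob")
rect(box(245,280,188,216)&(f.min(-1)>170),"seat")
rect(box(278,300,180,215)&(X[...,2]>.06),"heelrest")
d=np.load("scene.npz");X=d["X"];f=d["f"].astype(int)
Z=X[...,2]
m=box(110,165,225,300)&(Z>.045); rect(m,"scene last")
rect(box(215,335,120,245)&(Z>.012)&(Z<.028),"scene bed")
rect(box(280,330,120,160)&(Z>.125)&(Z<.14),"scene wheel");rect(box(280,330,120,160)&(Z>.16),"scene knob")
t=np.load("top.npz")["f"];cv2.imwrite("pics/crop.png",cv2.resize(t[170:240,180:390,::-1],None,fx=3.8,fy=3.8,interpolation=2))
E
```

```text
last>50 591 [ 0.493  -0.3299  0.0693] ((397.7584533691406, -198.76107788085938), (120.99234008789062, 453.85211181640625), 36.62284469604492)
zmax 1.641481134705693 table -0.0005815060591006641
heelplate 191 [ 0.4542 -0.3274  0.071 ] ((376.507568359375, -173.1549072265625), (59.008567810058594, 402.62518310546875), 27.13744354248047)
jack 3291 [0.4922 0.1126 0.0242] ((426.7432556152344, 95.60857391357422), (254.82369995117188, 390.82391357421875), 10.15038013458252)
wheel 493 [0.4765 0.2211 0.1325] ((476.8359375, 221.99053955078125), (109.35308837890625, 110.4257583618164), 0.833382785320282)
knob 58 [0.3109 0.0195 1.6415] ((412.688232421875, 139.7775421142578), (314.6211853027344, 18.318801879882812), 53.11368942260742)
seat 343 [0.5142 0.0257 0.0292] ((430.5625915527344, 10.175090789794922), (232.06585693359375, 81.49369049072266), 10.305657386779785)
heelrest 93 [ 0.5232 -0.0515  0.0764] ((431.2966613769531, -31.071304321289062), (42.224700927734375, 257.626220703125), 76.5355453491211)
scene last 1125 [ 0.5135 -0.3392  0.0703] ((788.0272216796875, -397.63348388671875), (54.34254455566406, 741.425537109375), 77.99835968017578)
scene bed 2220 [0.5208 0.0803 0.0205] ((459.5054626464844, 250.17601013183594), (143.6404571533203, 694.1809692382812), 15.64167594909668)
scene wheel 453 [0.4859 0.2175 0.1321] ((480.6838073730469, 219.2447967529297), (109.51643371582031, 107.35674285888672), 30.69886589050293)
scene knob 62 [0.5101 0.2518 0.1744] ((827.7554931640625, -118.33908081054688), (18.8895263671875, 994.3906860351562), 40.72565841674805)
```

View pics/crop.png

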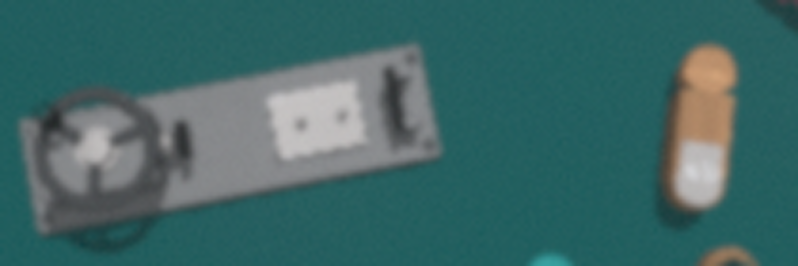

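The crop shows the knob at the wheel's left, at about (55,118), the pins at (300,124) and (343,116), and the pad at (182,148). The heel plate is at the bottom of the last. I'll redo the fits without the missing-range pixels.

```bash
python3 - <<'E'
from h import *
d=np.load("top.npz");X=d["X"];f=d["f"].astype(int);ok=d["z"]>0
v,u=np.mgrid[:384,:512]
def box(a,b,c,e): return (u>=a)&(u<b)&(v>=c)&(v<e)&ok
def rect(m,nm):
    p=X[m][:,:2].astype(np.float32)*1000; r=cv2.minAreaRect(p); 
    mu=p.mean(0); w,V=np.linalg.eigh(np.cov((p-mu).T)); print(nm,m.sum(),np.median(X[m],0).round(4),[np.round(q,1) for q in r],"pca",np.degrees(np.arctan2(V[1,1],V[0,1])).round(1))
m=box(345,385,178,228)&(X[...,2]>.05); rect(m,"last>50")
rect(m&(f.min(-1)>130),"heelplate")
j=box(180,302,175,235)
rect(j&(X[...,2]>.012),"jack");rect(j&(X[...,2]>.012)&(X[...,2]<.028),"bed")
rect(j&(X[...,2]>.12)&(X[...,2]<.15),"wheel"); rect(j&(X[...,2]>.16),"knob")
rect(box(245,280,188,216)&(f.min(-1)>150)&(X[...,2]<.04),"seat")
rect(box(278,300,180,215)&(X[...,2]>.06),"heelrest")
d=np.load("scene.npz");X=d["X"];f=d["f"].astype(int);ok=d["z"]>0
m=box(110,165,225,300)&(X[...,2]>.045); rect(m,"scene last")
rect(box(280,330,120,160)&(X[...,2]>.125)&(X[...,2]<.14),"scene wheel");rect(box(280,330,120,160)&(X[...,2]>.16),"scene knob")
E
```

```text
last>50 584 [ 0.4932 -0.3304  0.0692] [array([ 497. , -332.2]), array([ 51.4, 151.2]), np.float64(81.1)] pca 170.8
heelplate 190 [ 0.4543 -0.3275  0.0709] [array([ 454., -328.]), array([42.5, 59.2]), np.float64(80.1)] pca 168.2
jack 3255 [0.4929 0.1131 0.0241] [array([497.5, 108.4]), array([111.2, 390.8]), np.float64(10.3)] pca 101.6
bed 1907 [0.4985 0.0736 0.0195] [array([497.5, 108.4]), array([111.2, 390.8]), np.float64(10.3)] pca 103.7
wheel 493 [0.4765 0.2211 0.1325] [array([476.8, 222. ]), array([109.4, 110.4]), np.float64(0.8)] pca 134.1
knob 22 [0.4988 0.254  0.1795] [array([501.1, 258.1]), array([16.9, 19.4]), np.float64(33.9)] pca 95.7
seat 426 [0.5143 0.0257 0.0286] [array([515.3,  25.2]), array([66.6, 90.2]), np.float64(9.4)] pca 99.0
heelrest 90 [ 0.524  -0.0516  0.076 ] [array([527.2, -53.7]), array([61.4, 25.7]), np.float64(7.6)] pca -170.2
scene last 1111 [ 0.5123 -0.3389  0.0702] [array([ 498.9, -336.1]), array([ 49.3, 150.3]), np.float64(81.6)] pca 171.1
scene wheel 453 [0.4859 0.2175 0.1321] [array([480.7, 219.2]), array([109.5, 107.4]), np.float64(30.7)] pca 146.0
scene knob 56 [0.5094 0.2523 0.1731] [array([507.1, 253.7]), array([19. , 11.1]), np.float64(37.6)] pca -146.2
```

Call:
{"api": "play_rows", "payload": {"rows": [[[1, -369, -400, -40, 1.5], [1, -369, -400, -40, 1.5], [1, -369, -400, -40, 1.5], [1, -369, -400, -40, 1.5], [1, -369, -400, -40, 1.5], [1, -369, -400, -40, 1.5], [1, -369, -400, -40, 1.5], [1, -369, -400, -40, 1.5], [1, -369, -400, -40, 1.5], [1, -369, -400, -40, 1.5], [1, -369, -400, -40, 1.5], [1, -369, -400, -40, 1.5], [1, -369, -400, -40, 1.5], [1, -556, -850, -40, 2.4], [1, -556, -850, -40, 2.4], [1, -556, -850, -40, 2.4], [1, -556, -850, -40, 2.4], [1, -556, -850, -40, 2.4], [1, -556, -850, -40, 2.4], [1, -556, -850, -40, 2.4]]]}}

```text
time_s: 1.77
position: [0.4594, -0.137, 0.2709]
eef_rot: [-3.041, -0.79, -0.0]
contact_force: [0.8, 0.3, -0.1]
grip_width: 0.0852
grasp_force: 0.0
```

```bash
cat >> h.py <<'E'
from scipy.spatial.transform import Rotation as Ro
def togo(tgt,ang):
    "tool-axis shift (mm) and turn to bring TCP to tgt with tool x at world angle ang(deg)"
    o=env.get_obs();R=Ro.from_rotvec(o["eef_rot"]).as_matrix();a=np.degrees(np.arctan2(R[1,0],R[0,0]))
    s=R.T@(np.array(tgt)-o["position"])*1000
    t=(a-ang+180)%360-180
    print("t",o["time_s"],"pos",np.round(o["position"],4),"xang",round(a,2),"tilt",np.round(R[:,2],4),"F",np.round(o["contact_force"],2),"w",o["grip_width"],"q6",o["joints"][5]); print("go",np.round(s,1),"turn",np.radians(t).round(4))
E
python3 -c "
from h import *
togo([.489,-.333,.25],-8.9)"
```

```text
t 1.7667 pos [ 0.4594 -0.137   0.2709] xang 29.12 tilt [ 1.e-04  2.e-04 -1.e+00] F [ 0.8   0.26 -0.05] w 0.08520388542920855 q6 0.6606418822530505
go [-69.5 185.6  20.9] turn 0.6635
```

Call:
{"api": "play_rows", "payload": {"rows": [[[1, -70, 186, 21, 0.66], [1, -70, 186, 21, 0.66], [1, -70, 186, 21, 0.66], [1, -70, 186, 21, 0.66], [1, -70, 186, 21, 0.66], [1, -70, 186, 21, 0.66], [1, -70, 186, 21, 0.66], [1, -70, 186, 21, 0.66], [1, -70, 186, 21, 0.66]]]}}

```text
time_s: 2.52
position: [0.4905, -0.3305, 0.2501]
eef_rot: [-3.133, 0.225, 0.0]
contact_force: [-0.1, -0.7, -0.5]
grip_width: 0.0856
grasp_force: 0.0
```

```bash
python3 - <<'E'
from h import *
c=env.camera("wrist");X,_,o=points(c);print(o);save(c,"w1.png");np.savez("w1.npz",X=X,f=c["frame"],z=c["range_z"])
ok=(c["range_z"]>0)&(np.hypot(X[...,0]-.49,X[...,1]+.333)<.12)
f=c["frame"].astype(int)
for lo,hi in [(.06,.09),(.04,.09)]:
    m=ok&(X[...,2]>lo)&(X[...,2]<hi);print(m.sum(),cv2.minAreaRect(X[m][:,:2].astype(np.float32)*1000))
m=ok&(X[...,2]>.055)&(X[...,2]<.09)
a=np.radians(-8.9);e=np.array([np.cos(a),np.sin(a)]);n=np.array([-e[1],e[0]])
p=X[m][:,:2]*1000-[489,-332.5];print("along",np.percentile(p@e,[0,.5,99.5,100]),"across",np.percentile(p@n,[0,.5,99.5,100]))
togo([.489,-.333,.04],-8.9)
E
```

```text
[ 0.55539528 -0.34001738  0.39281533]
6457 ((497.4942321777344, -333.97491455078125), (50.07319641113281, 149.82937622070312), 81.21261596679688)
6598 ((471.3193359375, -334.32012939453125), (200.8707733154297, 67.53057098388672), 1.851880669593811)
along [-66.28251811 -63.64982043  81.55232646  83.54000653] across [-25.21569674 -24.63389499  24.5922418   24.8813347 ]
t 2.5667 pos [ 0.4906 -0.3303  0.2504] xang -8.21 tilt [ 2.e-04 -1.e-04 -1.e+00] F [ 0.18 -0.72 -0.6 ] w 0.0855619510503311 q6 1.0306535655435132
go [ -1.3   2.9 210.4] turn 0.0121
```

View pics/w1.png

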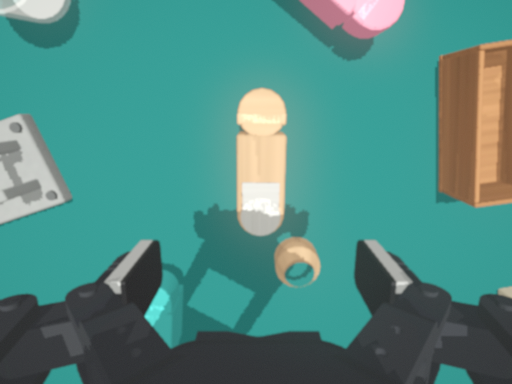

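Call:
{"api": "play_rows", "payload": {"rows": [[[1, -1, 3, 130, 0.012], [1, -1, 3, 130, 0.012], [1, -1, 3, 130, 0.012], [1, -1, 3, 130, 0.012], [1, -1, 3, 130, 0.012], [1, -1, 3, 130, 0.012]]]}}

```text
time_s: 3.07
position: [0.4901, -0.3342, 0.1222]
eef_rot: [3.131, -0.245, 0.003]
contact_force: [0.0, -1.3, 1.2]
grip_width: 0.0853
grasp_force: 0.0
```

```bash
python3 -c "
from h import *
togo([.4893,-.3325,.03],-8.8)"
```

```text
t 3.0667 pos [ 0.4901 -0.3342  0.1222] xang -8.94 tilt [ 0.0018 -0.0014 -1.    ] F [ 0.   -1.26  1.16] w 0.08530414191723878 q6 1.0379168849330396
go [-1.2 -1.6 92.2] turn -0.0025
```

Call:
{"api": "play_rows", "payload": {"rows": [[[1, -1, -1.5, 50, 0], [1, -1, -1.5, 80, 0], [1, -1, -1.5, 91, 0], [1, -1, -1.5, 91, 0], [-1, -1, -1.5, 91, 0], [-1, -1, -1.5, 91, 0], [-1, -1, -1.5, 91, 0], [-1, -1, -1.5, 91, 0], [-1, -1, -1.5, 91, 0], [-1, -1, -1.5, 91, 0], [-1, -1, -1.5, 91, 0], [-1, -1, -1.5, 91, 0]]], "squeeze": 60}}

```text
time_s: 4.07
position: [0.4906, -0.3342, 0.0329]
eef_rot: [3.129, -0.246, 0.008]
contact_force: [0.3, 0.5, 7.0]
grip_width: 0.0491
grasp_force: 64.2
```

```bash
python3 -c "
from h import *
togo([.4893,-.3325,.03],-8.8);print(env.get_obs()['grasp_force'])"
```

```text
t 4.0667 pos [ 0.4906 -0.3342  0.0329] xang -9.01 tilt [ 0.0049 -0.0038 -1.    ] F [0.34 0.46 7.  ] w 0.04910391046486535 q6 1.0393432378661673
go [-1.5 -1.5  2.9] turn -0.0036
64.19096231460571
```

Call:
{"api": "play_rows", "payload": {"rows": [[[-1, 0, 0, -30, 0], [-1, 0, 0, -70, 0], [-1, 0, 0, -112, 0], [-1, 0, 0, -115, 0]]]}}

```text
time_s: 4.4
position: [0.4924, -0.3358, 0.1547]
eef_rot: [3.123, -0.246, 0.021]
contact_force: [1.5, -1.7, -2.4]
grip_width: 0.0493
grasp_force: 64.4
```

```bash
python3 -c "
from h import *
togo([.541,-.133,.145],100.3);o=env.get_obs();print(o['grasp_force'],o['moment'])"
```

```text
t 4.4 pos [ 0.4924 -0.3358  0.1547] xang -9.0 tilt [ 0.0125 -0.0103 -0.9999] F [ 1.48 -1.74 -2.36] w 0.04929264109347365 q6 1.0394370843287624
go [  16.1 -208.     8.2] turn -1.9076
64.41840291023254 [-0.1197759  -0.15530405  0.03371727]
```

Call:
{"api": "play_rows", "payload": {"rows": [[[-1, 16, -208, 5, -1.91], [-1, 16, -208, 5, -1.91], [-1, 16, -208, 5, -1.91], [-1, 16, -208, 5, -1.91], [-1, 16, -208, 5, -1.91], [-1, 16, -208, 5, -1.91], [-1, 16, -208, 5, -1.91], [-1, 16, -208, 5, -1.91], [-1, 16, -208, 5, -1.91], [-1, 16, -208, 5, -1.91], [-1, 16, -208, 5, -1.91], [-1, 16, -208, 5, -1.91], [-1, 16, -208, 5, -1.91], [-1, 16, -208, 5, -1.91], [-1, 16, -208, 5, -1.91], [-1, 16, -208, 5, -1.91], [-1, 16, -208, 5, -1.91], [-1, 16, -208, 5, -1.91], [-1, 16, -208, 5, -1.91]]]}}

```text
time_s: 5.98
position: [0.5365, -0.1295, 0.1391]
eef_rot: [-2.012, -2.413, 0.0]
contact_force: [-0.5, -0.4, -4.9]
grip_width: 0.0493
grasp_force: 65.0
```

```bash
python3 - <<'E'
from h import *
togo([.541,-.133,.145],100.3);print(env.get_obs()["moment"])
c=env.camera("wrist");X,_,o=points(c);print(o);save(c,"w2.png");np.savez("w2.npz",X=X,f=c["frame"],z=c["range_z"],K=c["camera_matrix"],R=c["R"],t=c["t"],k1=c["k1"])
E
```

```text
t 5.9833 pos [ 0.5365 -0.1295  0.1391] xang 100.37 tilt [-1.e-04  0.e+00 -1.e+00] F [-0.46 -0.4  -4.94] w 0.04930743402121499 q6 -0.5150908475306879
go [-4.2  3.8 -5.9] turn 0.0012
[ 0.03127486  0.00182324 -0.06130511]
[ 0.5250941  -0.06540057  0.28187806]
```

View pics/w2.png

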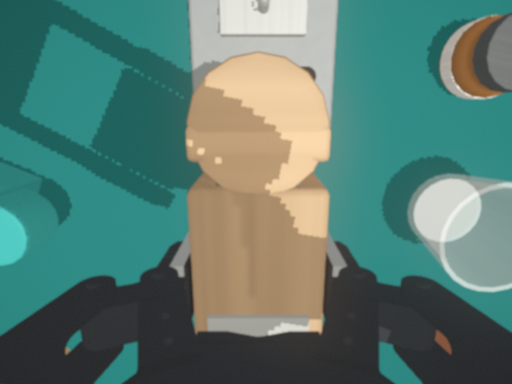

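The last is gripped straight, with its toe tip at about (258,52). The seat's near edge is at row 35, columns 219–306, and the first pin is at about (262,5). The bed edges are at columns 190 and 337.

```bash
python3 - <<'E'
from h import *
d=np.load("w2.npz");X=d["X"];f=d["f"].astype(int);ok=d["z"]>0
v,u=np.mgrid[:384,:512]
o=env.get_obs();R=Ro.from_rotvec(o["eef_rot"]).as_matrix();T=(X-o["position"])@R*1000  # tool frame
Z=X[...,2]
# last
m=ok&(v<315)&(v>40)&(u>180)&(u<340)&(Z>.13);t=T[m];print("top z",np.percentile(Z[m],[5,50,95]))
top=m&(Z>np.percentile(Z[m],60)-.004)
print("tip x",np.sort(T[m][:,0])[-5:],"y range",np.percentile(t[:,1],[.5,99.5]))
# body side edges
for r in (215,240,265,290,308):
    q=T[r][m[r]];print(r,"x",q[:,0].mean().round(1),"y",q[[0,-1],1].round(1),"z",q[:,2].mean().round(1))
# top-surface slope
b=m&(v>200)&(v<310)&(u>200)&(u<315);A=np.c_[T[b][:,:2],np.ones(b.sum())];print("slope",np.linalg.lstsq(A,T[b][:,2],rcond=None)[0])
# heel plate front edge
hp=m&(f.min(-1)>120)&(abs(f[...,0]-f[...,2])<25);print("heelplate front x",np.percentile(T[hp][:,0],[90,98,100]) if hp.any() else None)
# bed edges, seat edges
for r in (5,20,30,50,70,100,140):
    q=ok[r]&(Z[r]>.012)&(Z[r]<.04)&(u[r]>150)&(u[r]<370);i=np.where(q)[0]
    s=i[Z[r][i]>.026]
    print(r,"bed y",T[r,[i[0],i[-1]],1].round(1),"x",T[r,i[0],0].round(1),"seat y",(T[r,[s[0],s[-1]],1].round(1) if len(s)>20 else None))
s=ok&(v<60)&(abs(u-262)<35)&(Z>.026)&(Z<.036);print("seat near edge x",np.percentile(T[s][:,0],[0,1,3]),"z",np.median(Z[s]))
p=ok&(v<40)&(abs(u-262)<40)&(Z>.04);print("pin",p.sum(),T[p].mean(0),Z[p].max(),v[p].min(),u[p].mean())
# world jack prior in tool frame
jk=np.array([.5127,.0248,.03]);print("seat prior tool",(jk-o["position"])@R*1000)
E
```

```text
top z [0.17433649 0.17603064 0.17733131]
tip x [81.88991017 81.89663993 81.90288811 81.91371607 82.05647483] y range [-26.93086328  29.1187582 ]
215 x 28.5 y [-24.3  25. ] z -36.9
240 x 18.5 y [-31.   31.2] z -35.4
265 x 9.6 y [-27.   28.9] z -37.4
290 x 0.1 y [-22.6  24.7] z -38.5
308 x -4.9 y [-18.7  20.1] z -42.1
slope [ 4.41766732e-03  2.63722349e-03 -3.71342841e+01]
heelplate front x [11.48129648 81.00775605 82.05647483]
5 bed y [-51.5  58.1] x 137.1 seat y [-26.9  34.5]
20 bed y [-50.8  57.8] x 126.5 seat y [-26.7  33.7]
30 bed y [-50.5  58.7] x 119.9 seat y [-26.8  33.9]
50 bed y [-50.3  58.8] x 105.9 seat y None
70 bed y [-50.5  58.5] x 91.8 seat y None
100 bed y [52.7 57.7] x 69.7 seat y NoneTraceback (most recent call last):
  File "<stdin>", line 21, in <module>
IndexError: index 0 is out of bounds for axis 0 with size 0
```

```bash
python3 - <<'E'
from h import *
d=np.load("w2.npz");X=d["X"];f=d["f"].astype(int);ok=d["z"]>0
v,u=np.mgrid[:384,:512]
o=env.get_obs();R=Ro.from_rotvec(o["eef_rot"]).as_matrix();T=(X-o["position"])@R*1000;Z=X[...,2]
s=ok&(v<60)&(abs(u-262)<35)&(Z>.026)&(Z<.036);print("seat near edge x",np.percentile(T[s][:,0],[0,1,3]),"z",np.median(Z[s]),np.median(Z[ok&(v>45)&(v<60)&(u>200)&(u<230)]))
for c in (225,240,285,300):print(c,T[:,c,0][s[:,c]|((abs(u[:,c]-c)<1)&ok[:,c]&(v[:,c]<60)&(Z[:,c]>.026)&(Z[:,c]<.036))].min())
for w in range(195,330,135):pass
# bed edge angle by line fits on right/left edges
for side in (0,-1):
    P=[]
    for r in range(0,60):
        i=np.where(ok[r]&(Z[r]>.014)&(Z[r]<.026)&(u[r]>150)&(u[r]<370))[0]
        P.append(T[r,i[side],:2])
    P=np.array(P);k=np.polyfit(P[:,0],P[:,1],1);print("edge slope deg",np.degrees(np.arctan(k[0])),P[:,1].mean())
p=ok&(v<40)&(abs(u-262)<40)&(Z>.04);print("pin",p.sum(),T[p].mean(0) if p.any() else 0,v[p].tolist()[-3:])
jk=np.array([.5127,.0248,.03]);print("seat prior tool",(jk-o["position"])@R*1000)
E
```

```text
seat near edge x [114.65765435 114.89232926 115.04089453] z 0.030062327788925747 0.020062194098208665
225 115.14642847570349
240 114.89222645930954
285 114.87254428652413
300 114.68406209627958
edge slope deg -0.12071960968061478 -50.742184905362485
edge slope deg 0.12506121100087883 58.45238345490809
pin 100 [129.46918029   3.43465386  92.32823676] [9, 9, 9]
seat prior tool [156.0802321    4.34075214 109.13933948]
```

Call:
{"api": "play_rows", "payload": {"rows": [[[-1, 40, 3, 0, 0], [-1, 80, 3, 0, 0], [-1, 120, 3, 0, 0], [-1, 150, 3, 0, 0], [-1, 157.5, 3.3, 0, 0], [-1, 157.5, 3.3, 0, 0], [-1, 157.5, 3.3, 0, 0], [-1, 157.5, 3.3, 0, 0]]]}}

```text
time_s: 6.7
position: [0.5118, 0.025, 0.1394]
eef_rot: [2.011, 2.413, -0.0]
contact_force: [0.0, -0.3, -3.1]
grip_width: 0.0496
grasp_force: 65.0
```

```bash
python3 - <<'E'
from h import *
R=Ro.from_rotvec([-2.012, -2.413, 0.0]).as_matrix()
p=np.array([.5365,-.1295,.1391])+R@np.array([157.6,3.3,0])/1000;print(p)
togo([p[0],p[1],.063],100.35);print(env.get_obs()["moment"])
c=env.camera("wrist");X,_,o=points(c);save(c,"w3.png")
E
```

```text
[0.51141502 0.02612581 0.13907902]
t 6.7 pos [0.5118 0.025  0.1394] xang 100.38 tilt [ 4.e-04 -6.e-04 -1.e+00] F [ 0.03 -0.35 -3.07] w 0.049555601515839556 q6 -0.2365034715132884
go [ 1.2 -0.2 76.4] turn 0.0004
[ 0.02884491 -0.03557998 -0.01926224]
```

View pics/w3.png

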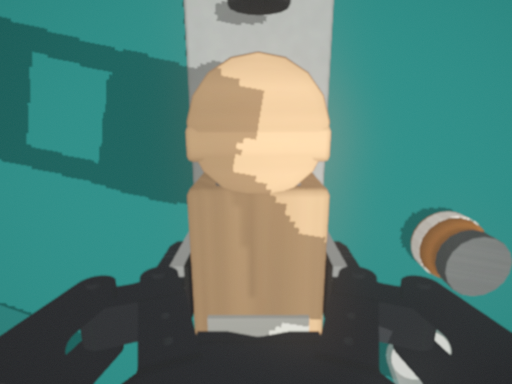

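The toe (columns 188–330) lines up with the bed (186–332), so I'll lower it.

Call:
{"api": "play_rows", "payload": {"rows": [[[-1, 1, 0, 20, 0], [-1, 1, 0, 40, 0], [-1, 1, 0, 50, 0], [-1, 1, 0, 55, 0], [-1, 1, 0, 58, 0], [-1, 1, 0, 61, 0], [-1, 1, 0, 64, 0], [-1, 1, 0, 64, 0]]]}}

```text
time_s: 7.42
position: [0.5121, 0.0283, 0.0761]
eef_rot: [-2.011, -2.413, -0.006]
contact_force: [0.5, 6.8, -5.7]
grip_width: 0.0493
grasp_force: 64.8
```

```bash
python3 - <<'E'
from h import *
togo([.5114,.0261,.063],100.35);print(env.get_obs()["moment"])
E
```

```text
t 7.4167 pos [0.5121 0.0283 0.0761] xang 100.39 tilt [ 0.0019  0.0034 -1.    ] F [ 0.51  6.81 -5.67] w 0.04928573553018574 q6 -0.2346095493213026
go [-2.1 -1.1 13.1] turn 0.0007
[ 1.3561098  -0.21362389  0.17667327]
```

The pins are in the holes and pushing the last gently towards +x. I'll follow that by about 2 mm and go on down.

Call:
{"api": "play_rows", "payload": {"rows": [[[-1, 2, 0, 2, 0], [-1, 2, 0, 5, 0], [-1, 2, 0, 8, 0], [-1, 2, 0, 11, 0], [-1, 2, 0, 11, 0]]]}}

```text
time_s: 7.83
position: [0.5104, 0.0286, 0.0634]
eef_rot: [-2.01, -2.413, 0.002]
contact_force: [0.1, 0.2, -4.2]
grip_width: 0.049
grasp_force: 65.0
```

```bash
python3 - <<'E'
from h import *
togo([.5114,.0261,.063],100.35);print(env.get_obs()["moment"])
E
```

```text
t 7.8333 pos [0.5104 0.0286 0.0634] xang 100.42 tilt [-1.3e-03 -4.0e-04 -1.0e+00] F [ 0.12  0.21 -4.23] w 0.04904091558616393 q6 -0.2304343118983021
go [-2.7  0.5  0.4] turn 0.0012
[ 0.00791735 -0.00792556 -0.04206322]
```

Call:
{"api": "play_rows", "payload": {"rows": [[[-1, 0, 0, 1, 0], [-1, 0, 0, 2, 0], [-1, 0, 0, 2, 0]]]}}

```text
time_s: 8.08
position: [0.5112, 0.0287, 0.0631]
eef_rot: [2.01, 2.414, -0.001]
contact_force: [-2.9, -1.0, 1.7]
grip_width: 0.0494
grasp_force: 65.8
```

```bash
python3 - <<'E'
from h import *
togo([.5114,.0261,.063],100.35);print(env.get_obs()["moment"])
E
```

```text
t 8.0833 pos [0.5112 0.0287 0.0631] xang 100.44 tilt [-1.e-04 -4.e-04 -1.e+00] F [-2.89 -0.99  1.66] w 0.04944968468076504 q6 -0.23059033787158456
go [-2.6 -0.2  0.1] turn 0.0015
[-0.06168994  0.57676754  0.05330369]
```

Call:
{"api": "play_rows", "payload": {"rows": [[[-1, 0, 0, 2, 0], [-1, 0, 0, 2, 0], [0.6, 0, 0, 2, 0], [0.6, 0, 0, 0, 0], [0.6, 0, 0, 0, 0], [0.6, 0, 0, 0, 0], [0.6, 0, 0, 0, 0], [0.6, 0, 0, -30, 0], [0.6, 0, 0, -70, 0], [0.6, 0, 0, -110, 0], [0.6, 0, 0, -150, 0], [0.6, 0, 0, -180, 0], [0.6, 0, 0, -180, 0], [0.6, 0, 0, -180, 0]]]}}

```text
time_s: 9.25
position: [0.5123, 0.0289, 0.2449]
eef_rot: [2.008, 2.411, 0.005]
contact_force: [-0.5, 0.1, -0.0]
grip_width: 0.0684
grasp_force: 0.0
```

```bash
python3 - <<'E'
from h import *
togo([.5114,.0261,.063],100.35)
c=env.camera("wrist");X,_,o=points(c);print(o);save(c,"w4.png");ok=c["range_z"]>0;Z=X[...,2]
a=np.radians(100.35);J=np.array([[np.cos(a),np.sin(a)],[-np.sin(a),np.cos(a)]])
P=(X[...,:2]-[.5127,.0248])@J.T*1000
m=ok&(abs(P[...,1])<40)&(P[...,0]>-80)&(P[...,0]<110)&(Z>.09)&(Z<.12)
print("last top z",np.percentile(Z[m],[5,50,95]),cv2.minAreaRect(P[m].astype(np.float32)))
A=np.c_[P[m],np.ones(m.sum())];print("slope",np.linalg.lstsq(A,Z[m]*1000,rcond=None)[0])
k=ok&(Z>.165)&(Z<.2)&(P[...,0]>120);print("knob",k.sum(),X[k].mean(0) if k.any() else 0,Z[k].max() if k.any() else 0, cv2.minAreaRect(P[k].astype(np.float32)) if k.any() else 0)
w=ok&(Z>.125)&(Z<.145)&(P[...,0]>120);print("wheel",cv2.minAreaRect(P[w].astype(np.float32)) if w.any() else 0)
b=ok&(Z>.012)&(Z<.026)&(abs(P[...,1])<70);print("bed y",np.percentile(P[b][:,1],[.5,99.5]))
c=env.camera("scene");save(c,"s4.png")
E
```

```text
t 9.25 pos [0.5123 0.0289 0.2449] xang 100.43 tilt [ 5.4e-03 -3.0e-04 -1.0e+00] F [-0.54  0.12 -0.03] w 0.06844425586659508 q6 -0.23038327199405592
go [ -2.3  -2.3 181.9] turn 0.0014
[0.49995782 0.09299712 0.38756322]
last top z [0.09856409 0.10027003 0.10261588] ((10.415542602539062, 0.3919944763183594), (150.54222106933594, 49.98012924194336), 0.19051581621170044)
slope [-1.78966008e-02  3.64787607e-04  1.00659401e+02]
knob 0 0 0 0
wheel 0
bed y [-53.84593157  55.21320854]
```

View pics/w4.png

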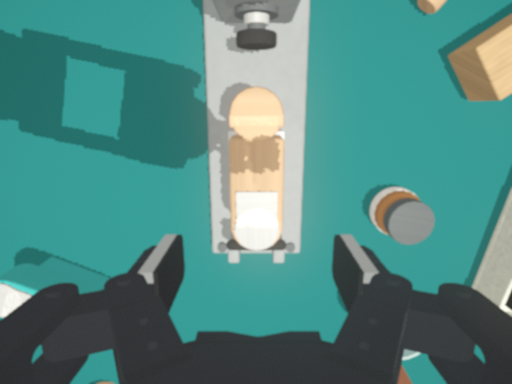

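The last is seated: its top is 100 mm up, level and aligned, with the toe tip near jack x ≈ 83 mm. Next I'll look over the handwheel.

Call:
{"api": "play_rows", "payload": {"rows": [[[0.2, 40, 0, 0, 0], [0.2, 80, 0, 0, 0], [0.2, 120, 0, 0, 0], [0.2, 135, 0, 0, 0], [0.2, 135, 0, 0, 0], [0.2, 135, 0, 0, 0]]]}}

```text
time_s: 9.85
position: [0.4853, 0.162, 0.2398]
eef_rot: [-2.007, -2.415, 0.006]
contact_force: [0.4, -0.4, 0.7]
grip_width: 0.0511
grasp_force: 0.0
```

```bash
python3 - <<'E'
from h import *
togo([.5114,.0261,.063],100.35)
c=env.camera("wrist");X,D,o=points(c);print(o);save(c,"w5.png");ok=c["range_z"]>0;Z=X[...,2]
a=np.radians(100.4);J=np.array([[np.cos(a),np.sin(a)],[-np.sin(a),np.cos(a)]])
P=(X[...,:2]-[.5123,.0268])@J.T*1000
k=ok&(Z>.18)&(Z<.19)&(P[...,0]>130);print("knob top",k.sum(),cv2.minEnclosingCircle(P[k].astype(np.float32)),P[k].mean(0),X[k].mean(0))
w=ok&(Z>.128)&(Z<.14)&(P[...,0]>120);print("wheel",cv2.minEnclosingCircle(P[w].astype(np.float32)),Z[w].mean())
h=ok&(Z>.145)&(Z<.178);print("other",h.sum())
pd=ok&(Z>.06)&(Z<.1)&(P[...,0]>100)&(P[...,0]<140)&(abs(P[...,1])<25);print("pad x min",np.percentile(P[pd][:,0],[0,2,10]) if pd.any() else 0)
E
```

```text
t 9.85 pos [0.4853 0.162  0.2398] xang 100.54 tilt [-0.0039 -0.0014 -1.    ] F [ 0.36 -0.38  0.69] w 0.051063487980444994 q6 0.03347996020073464
go [-138.2    1.5  176.8] turn 0.0034
[0.4742153  0.22620848 0.38242528]
knob top 421 ((230.87149047851562, -31.283605575561523), 9.891389846801758) [229.97635313 -30.10545643] [0.50039573 0.25843279 0.18267258]
wheel ((199.22149658203125, 0.2950385510921478), 55.69720458984375) 0.1342489240892576
other 225
pad x min [118.4729697  118.87626045 120.25863943]
```

View pics/w5.png

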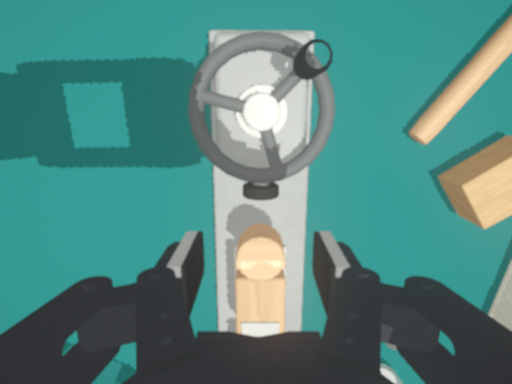

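The knob is at (318,58), 45° from the jack's +x, so q ≈ 0.785 rad. The pad face is at jack x ≈ 118.5 mm, which agrees.

Call:
{"api": "play_rows", "payload": {"rows": [[[0.2, 35, 12, 0, 0], [0.2, 70, 24, 0, 0], [0.2, 93, 34, 0, 0], [0.2, 93, 34, 20, 0], [0.2, 93, 34, 20, 0], [0.2, 93, 34, 20, 0]]]}}

```text
time_s: 10.4
position: [0.5024, 0.2577, 0.2199]
eef_rot: [-2.011, -2.411, 0.007]
contact_force: [0.6, -1.2, 0.3]
grip_width: 0.0511
grasp_force: 0.0
```

```bash
python3 -c "
from h import *
togo([.5015,.2598,.148],100.4)"
```

```text
t 10.4 pos [0.5024 0.2577 0.2199] xang 100.35 tilt [-0.0043 -0.0022 -1.    ] F [ 0.58 -1.23  0.34] w 0.051144519431260096 q6 0.19860181641085703
go [ 2.3 -0.2 71.9] turn -0.0009
```

Call:
{"api": "play_rows", "payload": {"rows": [[[0.2, 2, 0, 35, 0], [0.2, 2, 0, 65, 0], [0.2, 2, 0, 71, 0], [0.2, 2, 0, 71, 0], [-1, 2, 0, 71, 0], [-1, 2, 0, 71, 0], [-1, 2, 0, 71, 0], [-1, 2, 0, 71, 0], [-1, 2, 0, 71, 0], [-1, 2, 0, 71, 0], [-1, 2, 0, 71, 0]]], "squeeze": 40}}

```text
time_s: 11.32
position: [0.5034, 0.2611, 0.1541]
eef_rot: [2.009, 2.413, 0.002]
contact_force: [-4.8, -3.7, 6.5]
grip_width: 0.0183
grasp_force: 39.4
```

```bash
cat >> h.py <<'E'
def crank(qs,c=(476.1,223.0),r=45,a=100.4):
    o=env.get_obs();R=Ro.from_rotvec(o["eef_rot"]).as_matrix()
    p=o["position"]*1000;d=p[:2]-c
    q=(np.radians(a)-np.arctan2(d[1],d[0]))%(2*np.pi)
    rad=d/np.hypot(*d);tan=np.array([rad[1],-rad[0]])
    F=o["contact_force"][:2]
    print("t",o["time_s"],"q",round(q,3),"r",np.hypot(*d).round(2),"z",p[2].round(1),"F",o["contact_force"].round(2),"resist",-(F@tan).round(2),"radialF",(F@rad).round(2),"grip",o["grip_width"],round(o["grasp_force"],1))
    for k in qs:
        w=np.radians(a)-k;t=np.array([*(np.array(c)+r*np.array([np.cos(w),np.sin(w)])),p[2]])
        print(round(k,2),(R.T@(t-p)).round(1)[:2])
E
python3 -c "
from h import *
crank(.785+.15*np.arange(1,19))"
```

```text
t 11.3167 q 0.803 r 46.91 z 154.1 F [-4.78 -3.65  6.49] resist 1.76 radialF -5.75 grip 0.01825608823946082 39.4
0.94 [-5.9  2.5]
1.08 [-11.6   6. ]
1.23 [-17.8   8.7]
1.38 [-24.3  10.5]
1.54 [-31.   11.2]
1.68 [-37.7  10.9]
1.84 [-44.4   9.7]
1.98 [-50.7   7.4]
2.13 [-56.7   4.2]
2.28 [-62.1   0.2]
2.44 [-66.8  -4.6]
2.58 [-70.8 -10. ]
2.74 [-73.9 -16. ]
2.88 [-76.1 -22.4]
3.04 [-77.3 -29. ]
3.18 [-77.5 -35.7]
3.34 [-76.7 -42.4]
3.48 [-74.9 -48.9]
```

Call:
{"api": "play_rows", "payload": {"rows": [[[-1, -3, 0.5, 0, 0], [-1, -6, 2.5, 0, 0], [-1, -11.6, 6, 0, 0], [-1, -17.8, 8.7, 0, 0], [-1, -24.3, 10.5, 0, 0], [-1, -31, 11.2, 0, 0], [-1, -37.7, 10.9, 0, 0], [-1, -44.4, 9.7, 0, 0], [-1, -50.7, 7.4, 0, 0], [-1, -56.7, 4.2, 0, 0], [-1, -62.1, 0.2, 0, 0], [-1, -62.1, 0.2, 0, 0]]]}}

```text
time_s: 12.32
position: [0.5138, 0.2014, 0.1541]
eef_rot: [-2.009, -2.412, -0.004]
contact_force: [-9.2, 4.4, 11.0]
grip_width: 0.0184
grasp_force: 40.0
```

```bash
python3 -c "
from h import *
crank(2.3+.15*np.arange(0,17))"
```

```text
t 12.3167 q 2.272 r 43.4 z 154.1 F [-9.23  4.38 10.99] resist -0.78 radialF -10.19 grip 0.018362738135112005 40.0
2.3 [-2.   0.4]
2.45 [-6.7 -4.5]
2.6 [-10.6 -10. ]
2.75 [-13.6 -16. ]
2.9 [-15.7 -22.4]
3.05 [-16.8 -29. ]
3.2 [-16.9 -35.8]
3.35 [-16.  -42.5]
3.5 [-14.1 -48.9]
3.65 [-11.3 -55.1]
3.8 [ -7.6 -60.7]
3.95 [ -3.1 -65.7]
4.1 [  2.1 -70. ]
4.25 [  7.9 -73.4]
4.4 [ 14.2 -76. ]
4.55 [ 20.7 -77.6]
4.7 [ 27.4 -78.2]
```

```bash
cat >> h.py <<'E'
def crank2(qs,c=(475.7,225.6),r=45,a=100.4,k=5.):
    o=env.get_obs();R=Ro.from_rotvec(o["eef_rot"]).as_matrix()
    F=o["contact_force"];p=o["position"]*1000;d=p[:2]-c
    q=(np.radians(a)-np.arctan2(d[1],d[0]))%(2*np.pi)
    rad=d/np.hypot(*d);tan=np.array([rad[1],-rad[0]])
    print("t",o["time_s"],"pos",p.round(1),"q",round(q,3),"r",np.hypot(*d).round(2),"F",F.round(2),"resist",-(F[:2]@tan).round(2),"radialF",(F[:2]@rad).round(2),"grip",o["grip_width"],round(o["grasp_force"],1))
    p=p.copy();p[:2]-=F[:2]/k
    for s in qs:
        w=np.radians(a)-s;t=np.array([*(np.array(c)+r*np.array([np.cos(w),np.sin(w)])),p[2]])
        print(round(s,2),(R.T@(t-p)).round(1)[:2])
E
python3 -c "
from h import *
crank2(2.3+.12*np.arange(0,20))"
```

```text
t 12.3167 pos [513.8 201.4 154.1] q 2.318 r 45.09 F [-9.23  4.38 10.99] resist -1.24 radialF -10.14 grip 0.018362738135112005 40.0
2.3 [ 1.8 -1.2]
2.42 [-2. -5.]
2.54 [-5.3 -9.3]
2.66 [ -8.1 -13.9]
2.78 [-10.3 -18.8]
2.9 [-11.9 -24. ]
3.02 [-12.8 -29.3]
3.14 [-13.2 -34.7]
3.26 [-12.9 -40.1]
3.38 [-11.9 -45.4]
3.5 [-10.3 -50.5]
3.62 [ -8.1 -55.5]
3.74 [ -5.4 -60.1]
3.86 [ -2.1 -64.4]
3.98 [  1.7 -68.2]
4.1 [  6.  -71.6]
4.22 [ 10.6 -74.4]
4.34 [ 15.5 -76.7]
4.46 [ 20.6 -78.3]
4.58 [ 25.9 -79.3]
```

Call:
{"api": "play_rows", "payload": {"rows": [[[-1, -1, -3, -2, 0], [-1, -3, -6, -3, 0], [-1, -5.3, -9.3, -3, 0], [-1, -8.1, -13.9, -3, 0], [-1, -10.3, -18.8, -3, 0], [-1, -11.9, -24, -3, 0], [-1, -12.8, -29.3, -3, 0], [-1, -13.2, -34.7, -3, 0], [-1, -12.9, -40.1, -3, 0], [-1, -11.9, -45.4, -3, 0], [-1, -10.3, -50.5, -3, 0], [-1, -8.1, -55.5, -3, 0], [-1, -5.4, -60.1, -3, 0], [-1, -2.1, -64.4, -3, 0], [-1, 1.7, -68.2, -3, 0]]]}}

```text
time_s: 13.57
position: [0.4475, 0.1902, 0.1543]
eef_rot: [2.009, 2.413, 0.007]
contact_force: [9.0, 5.9, -7.3]
grip_width: 0.0185
grasp_force: 39.5
```

```bash
python3 -c "
from h import *
crank2(3.9+.08*np.arange(0,20))"
```

```text
t 13.5667 pos [447.5 190.2 154.3] q 3.996 r 45.28 F [ 9.04  5.9  -7.25] resist 3.39 radialF -10.25 grip 0.018453490295268424 39.5
3.9 [-2.1  5.2]
3.98 [0.5 2.7]
4.06 [3.2 0.4]
4.14 [ 6.2 -1.7]
4.22 [ 9.3 -3.5]
4.3 [12.5 -5.1]
4.38 [15.9 -6.4]
4.46 [19.3 -7.4]
4.54 [22.8 -8.2]
4.62 [26.4 -8.6]
4.7 [30.  -8.8]
4.78 [33.6 -8.7]
4.86 [37.2 -8.3]
4.94 [40.7 -7.7]
5.02 [44.2 -6.7]
5.1 [47.6 -5.5]
5.18 [50.8 -4. ]
5.26 [54.  -2.2]
5.34 [57.  -0.2]
5.42 [59.8  2. ]
```

```bash
python3 -c "
from h import *
crank2(4.0+.1*np.arange(0,10),r=43.5)"
```

```text
t 13.5667 pos [447.5 190.2 154.3] q 3.996 r 45.28 F [ 9.04  5.9  -7.25] resist 3.39 radialF -10.25 grip 0.018453490295268424 39.5
4.0 [2.1 3.2]
4.1 [5.6 0.6]
4.2 [ 9.2 -1.8]
4.3 [13.1 -3.7]
4.4 [17.2 -5.2]
4.5 [21.4 -6.4]
4.6 [25.7 -7.1]
4.7 [30.  -7.3]
4.8 [34.4 -7.2]
4.9 [38.7 -6.6]
```

Call:
{"api": "play_rows", "payload": {"rows": [[[-1, 3, 1, 1, 0], [-1, 5.6, 0.6, 1, 0], [-1, 9.2, -1.8, 1, 0], [-1, 13.1, -3.7, 1, 0], [-1, 17.2, -5.2, 1, 0], [-1, 21.4, -6.4, 1, 0], [-1, 25.7, -7.1, 1, 0], [-1, 30, -7.3, 1, 0], [-1, 32.2, -7.3, 1, 0], [-1, 34.4, -7.2, 1, 0]]]}}

```text
time_s: 14.4
position: [0.431, 0.2207, 0.1541]
eef_rot: [-2.008, -2.413, 0.012]
contact_force: [-8.8, -4.8, 8.7]
grip_width: 0.0186
grasp_force: 41.3
```

```bash
python3 -c "
from h import *
crank2(4.7+.08*np.arange(0,12),r=44)"
```

```text
t 14.4 pos [431.  220.7 154.1] q 4.786 r 44.96 F [-8.81 -4.84  8.67] resist 3.86 radialF 9.28 grip 0.018648983024623974 41.3
4.7 [-4.5 -1.1]
4.78 [-1. -1.]
4.86 [ 2.5 -0.6]
4.94 [6.  0.1]
5.02 [9.4 1. ]
5.1 [12.7  2.2]
5.18 [15.9  3.7]
5.26 [19.   5.4]
5.34 [21.9  7.3]
5.42 [24.7  9.5]
5.5 [27.2 11.9]
5.58 [29.6 14.5]
```

Call:
{"api": "play_rows", "payload": {"rows": [[[-1, 0.5, -1.5, -1, 0], [-1, 1.5, -1.5, -1, 0], [-1, 2.5, -1.4, -1, 0], [-1, 4, -1.2, -1, 0], [-1, 5.8, -0.8, -1, 0]]]}}

```text
time_s: 14.82
position: [0.4307, 0.2272, 0.1542]
eef_rot: [-2.01, -2.413, 0.004]
contact_force: [-4.5, -2.6, 2.9]
grip_width: 0.0188
grasp_force: 40.7
```

```bash
python3 -c "
from h import *
crank2(4.9+.04*np.arange(0,14),r=45)"
```

```text
t 14.8167 pos [430.7 227.2 154.2] q 4.93 r 45.05 F [-4.5  -2.59  2.87] resist 2.75 radialF 4.41 grip 0.01882743448900517 40.7
4.9 [-1.7 -1.2]
4.94 [ 0.1 -0.8]
4.98 [ 1.8 -0.4]
5.02 [3.6 0.1]
5.06 [5.3 0.7]
5.1 [6.9 1.4]
5.14 [8.6 2.1]
5.18 [10.2  2.8]
5.22 [11.8  3.7]
5.26 [13.4  4.6]
5.3 [14.9  5.6]
5.34 [16.4  6.6]
5.38 [17.8  7.7]
5.42 [19.2  8.8]
```

Free running is about 2.75 N. I'll carry on slowly.

Call:
{"api": "play_rows", "payload": {"rows": [[[-1, 1, -0.5, 0, 0], [-1, 1.8, -0.4, 0, 0], [-1, 2.7, -0.1, 0, 0], [-1, 3.6, 0.1, 0, 0], [-1, 4.5, 0.4, 0, 0], [-1, 5.3, 0.7, 0, 0]]]}}

```text
time_s: 15.32
position: [0.4312, 0.233, 0.1542]
eef_rot: [-2.01, -2.414, 0.001]
contact_force: [-3.4, -2.7, 2.3]
grip_width: 0.0187
grasp_force: 40.6
```

```bash
python3 -c "
from h import *
crank2(5.04+.04*np.arange(0,12),r=45)"
```

```text
t 15.3167 pos [431.2 233.  154.2] q 5.058 r 45.11 F [-3.36 -2.71  2.3 ] resist 3.22 radialF 2.87 grip 0.01866782210745201 40.6
5.04 [-1.2 -0.9]
5.08 [ 0.5 -0.3]
5.12 [2.2 0.4]
5.16 [3.8 1.1]
5.2 [5.4 1.9]
5.24 [7.  2.8]
5.28 [8.5 3.8]
5.32 [10.   4.8]
5.36 [11.5  5.8]
5.4 [12.9  6.9]
5.44 [14.2  8.1]
5.48 [15.6  9.3]
```

Call:
{"api": "play_rows", "payload": {"rows": [[[-1, 0.7, -0.2, 0, 0], [-1, 1.4, 0.1, 0, 0], [-1, 2.2, 0.4, 0, 0], [-1, 3, 0.7, 0, 0]]]}}

```text
time_s: 15.65
position: [0.4317, 0.2359, 0.1542]
eef_rot: [2.01, 2.414, -0.0]
contact_force: [-0.5, -4.5, 1.7]
grip_width: 0.0184
grasp_force: 40.5
```

```bash
python3 -c "
from h import *
crank2(5.12+.04*np.arange(0,10),r=45)"
```

```text
t 15.65 pos [431.7 235.9 154.2] q 5.124 r 45.17 F [-0.54 -4.49  1.67] resist 4.5 radialF -0.49 grip 0.018393333802988306 40.5
5.12 [-1.1 -0.2]
5.16 [0.5 0.6]
5.2 [2.1 1.4]
5.24 [3.7 2.3]
5.28 [5.3 3.2]
5.32 [6.8 4.2]
5.36 [8.2 5.2]
5.4 [9.6 6.4]
5.44 [11.   7.5]
5.48 [12.3  8.8]
```

Call:
{"api": "play_rows", "payload": {"rows": [[[-1, 0.7, 0.5, 0, 0], [-1, 1.4, 0.8, 0, 0], [-1, 2, 1.2, 0, 0], [-1, 2.6, 1.5, 0, 0]]]}}

```text
time_s: 15.98
position: [0.4325, 0.2388, 0.1542]
eef_rot: [2.01, 2.414, -0.001]
contact_force: [-1.8, -4.7, 1.5]
grip_width: 0.0182
grasp_force: 40.5
```

```bash
python3 -c "
from h import *
crank2(5.16+.04*np.arange(0,6),r=45)"
```

```text
t 15.9833 pos [432.5 238.8 154.2] q 5.19 r 45.14 F [-1.81 -4.67  1.48] resist 5.0 radialF 0.37 grip 0.018190690090638548 40.5
5.16 [-2.1 -1. ]
5.2 [-0.5 -0.2]
5.24 [1.1 0.7]
5.28 [2.6 1.6]
5.32 [4.1 2.6]
5.36 [5.5 3.7]
```

Call:
{"api": "play_rows", "payload": {"rows": [[[-1, 0.6, 0.2, 0, 0], [-1, 1.1, 0.6, 0, 0], [-1, 1.7, 1, 0, 0]]]}}

```text
time_s: 16.23
position: [0.4331, 0.2405, 0.1542]
eef_rot: [2.01, 2.414, -0.002]
contact_force: [-2.5, -5.8, 2.5]
grip_width: 0.0185
grasp_force: 40.6
```

```bash
python3 -c "
from h import *
crank2(5.2+.04*np.arange(0,5),r=45)"
```

```text
t 16.2333 pos [433.1 240.5 154.2] q 5.23 r 45.16 F [-2.46 -5.8   2.51] resist 6.29 radialF 0.41 grip 0.01851358928435451 40.6
5.2 [-2.3 -1.2]
5.24 [-0.7 -0.3]
5.28 [0.8 0.6]
5.32 [2.3 1.6]
5.36 [3.8 2.7]
```

Call:
{"api": "play_rows", "payload": {"rows": [[[-1, 0, 0, 0, 0], [0.2, 0, 0, 0, 0], [0.2, 0, 0, 0, 0], [0.2, 0, 0, 0, 0], [0.2, 0, 0, 0, 0], [0.2, 0, 0, 0, 0], [0.2, 0, 0, -30, 0], [0.2, 0, 0, -60, 0], [0.2, 0, 0, -95, 0], [0.2, -40, 0, -95, 0], [0.2, -80, 0, -95, 0], [0.2, -110, 0, -95, 0], [0.2, -110, 0, -95, 0], [0.2, -110, 0, -95, 0]]]}}

```text
time_s: 17.4
position: [0.4534, 0.1316, 0.2494]
eef_rot: [2.014, 2.411, 0.002]
contact_force: [-0.1, -0.1, -1.0]
grip_width: 0.0512
grasp_force: 0.0
```

```bash
python3 - <<'E'
from h import *
togo([.5114,.0261,.063],100.35)
c=env.camera("wrist");X,D,o=points(c);save(c,"w6.png");ok=c["range_z"]>0;Z=X[...,2]
a=np.radians(100.4);J=np.array([[np.cos(a),np.sin(a)],[-np.sin(a),np.cos(a)]])
P=(X[...,:2]-[.5123,.0268])@J.T*1000
k=ok&(Z>.18)&(Z<.19)&(P[...,0]>130);d=np.array(cv2.minEnclosingCircle(P[k].astype(np.float32))[0])-[199.2,.3];print("knob",d,"q",(-np.arctan2(d[1],d[0]))%(2*np.pi))
l=ok&(abs(P[...,1])<30)&(P[...,0]<95)&(P[...,0]>0)&(Z>.09)&(Z<.12);print("last top",np.percentile(Z[l],[5,50,95]),"tip",P[l][:,0].max())
E
```

```text
t 17.4 pos [0.4534 0.1316 0.2494] xang 100.26 tilt [ 6.e-04  8.e-04 -1.e+00] F [-0.12 -0.14 -0.95] w 0.05121962943041753 q6 -0.010714763303031984
go [-114.3   38.1  186.4] turn -0.0016
knob [19.69752197 40.09657593] q 5.169013707047148
last top [0.09373576 0.09975949 0.10094867] tip 94.95529652711681
```

View pics/w6.png

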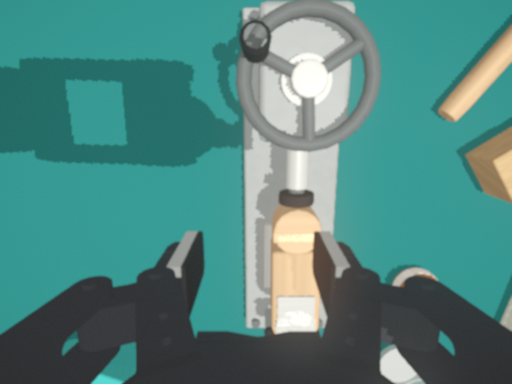

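The pad at (296,198) bears on the toe, the last is still seated, and the hand is clear of everything.

```bash
python3 -c "
from bench import env
print(env.hand_in())"
```

```text
the job is handed in; nothing more can be done
None
```

I handed the job in at about 17 s: the last is fully down on the pins with its toe to the pad, and the handwheel was wound to about 3.4 N over free running. After I let go, the pad still bore on the toe; I touched nothing else, but the hand-in returned no verdict.

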